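# Make up the repair kit

## Task

Make up the repair kit in the black caddy: stand the large blue capacitor in the red cup, the upright black capacitor in the yellow cup, the block battery in the green cup and the yellow flux bottle in the white cup, each upright on the floor of its cup. Leave the small blue capacitor and the black capacitor that lies on its side where they are; they do not belong to the kit.

Things in the scene. Friction and masses are not known exactly. Their poses are not given: they have to be found in the camera images.
- big_blue_cap: The large blue capacitor: upright round can, 32 mm diameter, 50 mm tall, pale top. Stands on a flat grey mat 4 mm thick. Origin: centre of its underside; z up along the can.
- standing_black_cap: The black capacitor that stands upright: round can, 25 mm diameter, 42 mm tall, pale top. Stands on a flat grey mat 4 mm thick. Origin: centre of its underside; z up along the can.
- block_battery: Small rectangular block battery standing on end, two snap terminals on top: 18 mm (its x) x 26 mm (its y), 48 mm tall with the terminals, plain sides up to 46 mm. Origin: centre of its underside; z up.
- flux_bottle: Small yellow bottle with a black dropper cap, standing: body 21 mm square-ish across its x and y and straight-sided from the base to 30 mm, shoulder to 37 mm, cap 14 mm wide up to 62 mm. Origin: centre of its underside; z up.
- cup_red: Red square plastic cup, fixed in the shallow black caddy. Outside 58 x 58 mm, inside 52 x 52 mm; pocket floor 3 mm and rim 14 mm above the origin. Origin: centre of its underside, 8 mm above the worktop (the grey mat below the caddy is 4 mm thick); z up, x and y along its sides. The cups stand two by two, neighbours 84 mm apart between centres; which colour has which corner changes.
- cup_yellow: Yellow square plastic cup, fixed in the shallow black caddy. Outside 58 x 58 mm, inside 52 x 52 mm; pocket floor 3 mm and rim 14 mm above the origin. Origin: centre of its underside, 8 mm above the worktop (the grey mat below the caddy is 4 mm thick); z up, x and y along its sides. The caddy is 178 x 178 mm (200 mm over its side grips), turned like the cups.
- cup_green: Green square plastic cup, fixed in the shallow black caddy. Outside 58 x 58 mm, inside 52 x 52 mm; pocket floor 3 mm and rim 14 mm above the origin. Origin: centre of its underside, 8 mm above the worktop (the grey mat below the caddy is 4 mm thick); z up, x and y along its sides. The caddy's rim is 16 mm above the mat.
- cup_white: White square plastic cup, fixed in the shallow black caddy. Outside 58 x 58 mm, inside 52 x 52 mm; pocket floor 3 mm and rim 14 mm above the origin. Origin: centre of its underside, 8 mm above the worktop (the grey mat below the caddy is 4 mm thick); z up, x and y along its sides. The ribs between the cups are 8 mm wide, 12 mm above the mat.
- small_blue_cap: Look-alike that stays: the small blue capacitor, upright can 18 mm diameter, 30 mm tall, pale top. Origin: centre of its underside; z up.
- lying_black_cap: Look-alike that stays: a black capacitor lying on its side, 36 mm long (its y), 22 mm across and high. Origin: centre of its underside; z up.

How it is judged (in metres and radians):
At the end, for the whole second after the job is handed in: Each of the four parts stands upright (within 0.12 rad), at rest and released, on the floor of its own cup (origin within 24 mm of the cup's centre, under 7 mm above the cup's origin); the two look-alikes are within 20 mm of where they started (horizontal distance between big_blue_cap and cup_red below 0.024 m and z of big_blue_cap in the frame of cup_red between 0 and 0.007 m and angle between each of big_blue_cap, standing_black_cap, block_battery, flux_bottle's own z axis and vertical below 0.12 rad and linear speed of each of big_blue_cap, standing_black_cap, block_battery, flux_bottle below 0.02 m/s and contact force between each of big_blue_cap, standing_black_cap, block_battery, flux_bottle and the fingers below 0.1 N and horizontal distance between standing_black_cap and cup_yellow below 0.024 m and z of standing_black_cap in the frame of cup_yellow between 0 and 0.007 m and horizontal distance between block_battery and cup_green below 0.024 m and z of block_battery in the frame of cup_green between 0 and 0.007 m and horizontal distance between flux_bottle and cup_white below 0.024 m and z of flux_bottle in the frame of cup_white between 0 and 0.007 m and distance of each of small_blue_cap, lying_black_cap from where it was at the start of the episode below 0.02 m); the robot touches nothing.
It fails at once if the small blue cap was moved more than 20 mm (distance of small_blue_cap from where it was at the start of the episode above 0.02 m).
It fails at once if the lying black cap was moved more than 20 mm (distance of lying_black_cap from where it was at the start of the episode above 0.02 m).
It also fails if it takes over 99 s, if anything falls off the work surface, if the arm or the gripper's body presses on something with over 40 N, if the wrist force passes 120 N, or if a joint passes its speed limit or range.

## Robot

A 6-joint arm with a two-finger parallel gripper is mounted at the origin on a cart in front of the work surface, level with it; the furniture and walls round the work are solid. World frame = base frame: x ahead of the robot, y to its left, z up, the work surface at z = 0. Lengths are in mm, angles in degrees, forces in N, time in s.
With the tool pointing down it reaches from about 300 to 850 mm from the base axis. Payload 4.2 kg.
Tool frame: the origin (TCP) lies midway between the tips of the shut fingers; the grasp point (between the pads) lies 19 mm behind it (env.grip_point_offset is the distance from the TCP to the grasp point, in mm); z points along the fingers, x is the direction in which the jaws open and shut, and the axes are right-handed (so a half turn about z gives the same grasp; the last joint's range is limited). The gripper opens to 91 mm and grips with 3 to 60 N. Pads are 32 mm wide; open, the fingers measure 118 mm over their backs; the gripper's body (76 mm by 178 mm) begins 60 mm behind the grasp point.
Start: joints at [-67.838, 18.312, 89.639, -0, 72.044, -1.146], TCP at [227.518, -528.093, 179.976] pointing down, gripper open.
Joint ranges: [-177.97, 177.97], [-48.28, 115.42], [12.27, 149.76], [-77.06, 257.06], [2.81, 150.46], [-146.56, 146.56]. Speed limits (degrees/s): [147.25, 147.25, 180, 180, 180, 180].

## Interface

Orientations are given as [roll, pitch, yaw] about the fixed x, y, z axes, in that order (R = Rz(yaw) Ry(pitch) Rx(roll)).
In Python, from workcell import env gives the robot as it stands.
- The arm moves only by the shell command python3 -m pendant 'ROWS' [FORCE]. ROWS is JSON, a list of rows, each an object with "xyz": the shift along the tool's x, y, z in m, a list of three; "roll": the turn about the tool's z in degrees; "jaw": the closure, from 0 (fully open) to 1 (shut). A call has exactly 8 rows; each row is the pose to reach, as a shift and turn from the pose commanded when the call began, along the tool's axes at that moment; what a row does not reach only later rows make up. A row lasts 1/8 s, in which the tool goes at most 62.5 mm and 10.7 degrees, less where a joint would pass 70% of its speed; a pose out of reach is approached as far as the arm can. A call with a gripper value outside its range is refused whole. The fingers move at their own pace and stop on an object; FORCE is the grip in N (left out, the last holds). Time passes only in rows, so rows that repeat a pose let the fingers close, or fill a call up. It gives the time, the measured TCP pose, the force and the opening at its end, in the units of the state.
- env.state(): the state, without advancing time (a new reading comes with each control period).
- env.grab_frame(name): name is "scene" or "side" or "wrist"; returns (picture, depth): 480x640x3 uint8, blue, green, red; 480x640 float32, mm along the optical axis (not along the pixel's ray), 0 where there is no reading.
- env.camera_params(name): a dict with "camera_matrix" (3x3 intrinsics, pixels), "D" ([k1, k2, p1, p2, k3] as OpenCV has them; the pictures are not rectified), "cam_to_world" (4x4, takes a point from camera to world coordinates); the wrist camera has in their place "hand_eye" (4x4, takes a point from camera to tool coordinates, whose origin is the TCP and whose axes are the tool frame's). Camera axes: x right, y up, looking along -z (the intrinsics and any distortion apply to the point x, -y, -z); pixel columns grow to the right and rows downward; lengths in mm; the calibration is good to about 2 mm. A picture is of the moment at which its call begins: read the wrist's pose just before it. camera_params takes no time and is no camera call.
- env.job_done(): hands the job in, once; it reports no verdict.
The state is a dict: "time_s": time; "qpos": joint angles; "qvel": joint speeds; "effort": joint torques, N m; "ee_pos": TCP position; "ee_rot": TCP orientation; "force": force on the tool from outside, world axes, zero at the start; "torque": the same for the moment, N m; "gripper_width": finger opening in mm.
Only numpy, scipy, OpenCV 4.12 (cv2) and the standard library are available. Lean on these libraries where they do the work, as an engineer would, in place of code of your own. Each camera call takes 0.05 s, during which the arm holds its last target. There are 200 camera calls.

## Working session

There is one attempt and no reset: what is moved stays moved. The work goes in short steps, Python scripts to look and compute and a shell command to move; the robot and the scene stay as the last step left them, time stands still between calls to the robot, and variables do not carry over. Pictures are saved under pics/ and viewed, about 12 in all and at most 16, crops included, and the job is handed in when it is done.

```bash
mkdir -p pics; ls
python3 - <<'E'
from workcell import env
import cv2,numpy as np
print(env.state())
for n in("scene","side"):
    p,d=env.grab_frame(n); cv2.imwrite(f"pics/{n}0.png",p); np.save(f"pics/{n}0.npy",d); c=env.camera_params(n); print(n,c)
print(env.camera_params("wrist"))
E
```

```text
pics
{'time_s': 0.0, 'qpos': array([-6.78383821e+01,  1.83496025e+01,  8.97093662e+01, -1.23794565e-04,
        7.20423338e+01, -1.14596514e+00]), 'qvel': array([ 0.03168364,  0.0902015 , -0.00299443,  0.04328136, -0.00555275,
       -0.09396611]), 'effort': array([-3.64764301e-04, -4.12463272e+01, -2.31973153e+01,  7.27098039e-02,
        4.57396929e-02, -1.48428239e-04]), 'ee_pos': array([ 227.2871855 , -527.53437078,  179.1207091 ]), 'ee_rot': array([-1.79998092e+02,  1.01284603e-01, -6.66923770e+01]), 'force': array([-0.14690701, -0.35914309,  1.31873861]), 'torque': array([-0.03036598, -0.02019506,  0.02702433]), 'gripper_width': 91.53051076375702}
scene {'camera_matrix': array([[495.9374305 ,   0.        , 320.89703554],
       [  0.        , 495.9374305 , 245.10667657],
       [  0.        ,   0.        ,   1.        ]]), 'D': array([-0.1150894,  0.       ,  0.       ,  0.       ,  0.       ]), 'cam_to_world': array([[-4.15660287e-01,  3.56000214e-01, -8.36953029e-01,
        -2.91158361e+02],
       [-9.09381572e-01, -1.46620080e-01,  3.89265603e-01,
         3.93090422e+02],
[... 693 characters left out ...]
6e+02],
       [ 0.00000000e+00,  0.00000000e+00,  0.00000000e+00,
         1.00000000e+00]])}
{'camera_matrix': array([[369.00746174,   0.        , 319.64160764],
       [  0.        , 369.00746174, 234.13941034],
       [  0.        ,   0.        ,   1.        ]]), 'D': array([-0.03651547,  0.        ,  0.        ,  0.        ,  0.        ]), 'hand_eye': array([[ 9.99999995e-01, -1.02118930e-04, -7.10984151e-06,
        -1.18368700e-01],
       [-9.97531096e-05, -9.56527690e-01, -2.91641506e-01,
        -8.29381139e+01],
       [ 2.29813583e-05,  2.91641505e-01, -9.56527695e-01,
        -2.05108162e+02],
       [ 0.00000000e+00,  0.00000000e+00,  0.00000000e+00,
         1.00000000e+00]])}
```

View pics/scene0.png

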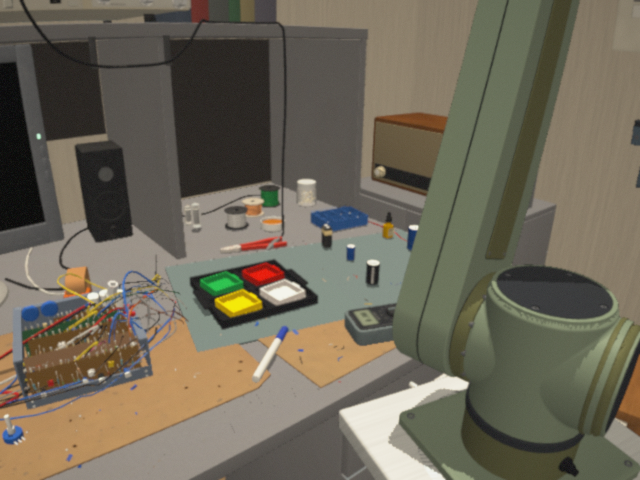

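View pics/side0.png

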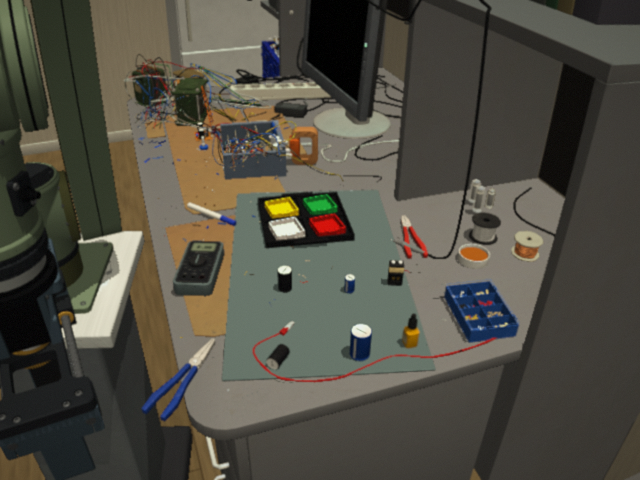

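Side view shows everything: cups yellow (282,208), green (320,204), white (287,228), red (328,225); black cap (285,278), small blue (349,283), battery (396,272), big blue (360,341), flux (411,331), lying black (278,356). I'll enlarge it to read the pixels.

```bash
cat > h.py <<'E'
import numpy as np,cv2
from workcell import env
def ray(n,uv,pose=None):
    c=env.camera_params(n); K=np.array(c["camera_matrix"])
    p=cv2.undistortPoints(np.array(uv,float).reshape(-1,1,2),K,np.array(c["D"])).reshape(-1,2)
    d=np.c_[p[:,0],-p[:,1],-np.ones(len(p))]
    if n=="wrist":
        from scipy.spatial.transform import Rotation as R
        s=pose; T=np.eye(4); T[:3,:3]=R.from_euler("xyz",s["ee_rot"],degrees=True).as_matrix(); T[:3,3]=s["ee_pos"]
        M=T@c["hand_eye"]
    else: M=c["cam_to_world"]
    return M[:3,3],d@M[:3,:3].T
def onplane(n,uv,z,pose=None):
    o,d=ray(n,uv,pose); z=np.broadcast_to(z,len(d)); return o+d*((z-o[2])/d[:,2])[:,None]
def look(name,n="wrist"):
    s=env.state(); p,d=env.grab_frame(n); cv2.imwrite(f"pics/{name}.png",p); np.save(f"pics/{name}.npy",d); return s,p,d
E
python3 - <<'E'
import cv2,numpy as np
p=cv2.imread("pics/side0.png")[190:380,235:435]
cv2.imwrite("pics/side0c.png",cv2.resize(p,None,fx=3,fy=3,interpolation=cv2.INTER_CUBIC))
from h import *
nm=["yellow","green","white","red"]
# rim z 22
print(np.round(onplane("side",[[282,208],[320,204],[287,229],[328,225]],22)))
# tops: black42+4, smallblue 34, battery 50?, bigblue 54, flux 62
print(np.round(onplane("side",[[285,269],[349,277],[396,264],[360,329],[412,319],[278,356]],[46,34,52,54,64,15])))
E
```

```text
[[441. 196.  22.]
 [523. 209.  22.]
 [450. 113.  22.]
 [533. 123.  22.]]
[[ 442.  -55.   46.]
 [ 553.  -69.   34.]
 [ 637.  -60.   52.]
 [ 551. -226.   54.]
 [ 631. -220.   64.]
 [ 425. -236.   15.]]
```

View pics/side0c.png

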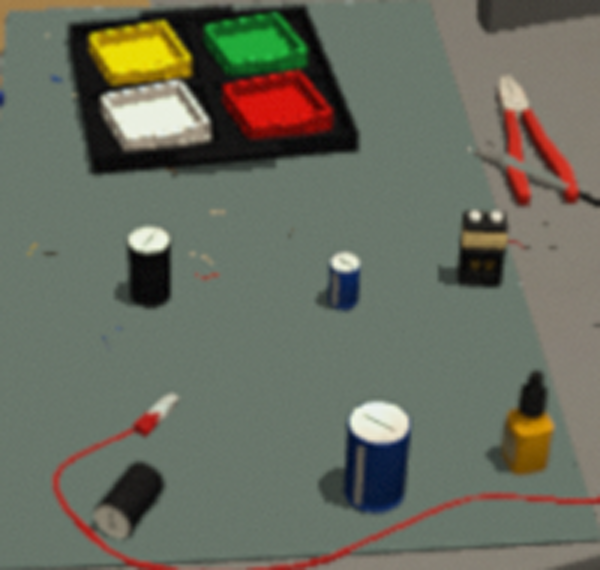

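Crop reads: black top (285,270), big-blue top (361,331), flux cap tip (414,316), battery terminals (393,262)/(401,262) with its long side roughly along world x. Move over the parts for one overview with the wrist camera.

```bash
python3 -m pendant '[{"xyz":[-0.03,-0.058,-0.009],"roll":5,"jaw":0},{"xyz":[-0.06,-0.117,-0.018],"roll":10,"jaw":0},{"xyz":[-0.09,-0.175,-0.027],"roll":15,"jaw":0},{"xyz":[-0.12,-0.232,-0.036],"roll":15,"jaw":0},{"xyz":[-0.15,-0.29,-0.045],"roll":15,"jaw":0},{"xyz":[-0.18,-0.347,-0.054],"roll":15,"jaw":0},{"xyz":[-0.21,-0.407,-0.063],"roll":15,"jaw":0},{"xyz":[-0.24,-0.465,-0.07],"roll":15,"jaw":0}]'
python3 - <<'E'
from h import *
s,p,d=look("w1"); print(s["ee_pos"],s["ee_rot"],s["time_s"],s["qvel"].round(1))
E
```

```text
time_s: 1.1
ee_pos: [542.9, -143.4, 246.8]
ee_rot: [180.0, -0.0, -81.7]
force: [-0.2, -1.0, 0.2]
gripper_width: 91.5
[ 542.87136758 -143.38511573  246.82588991] [ 1.79989299e+02 -1.49448369e-02 -8.16877434e+01] 1.1 [ 48.2  16.5 -29.9  -0.1  13.4  47.9]
```

View pics/w1.png

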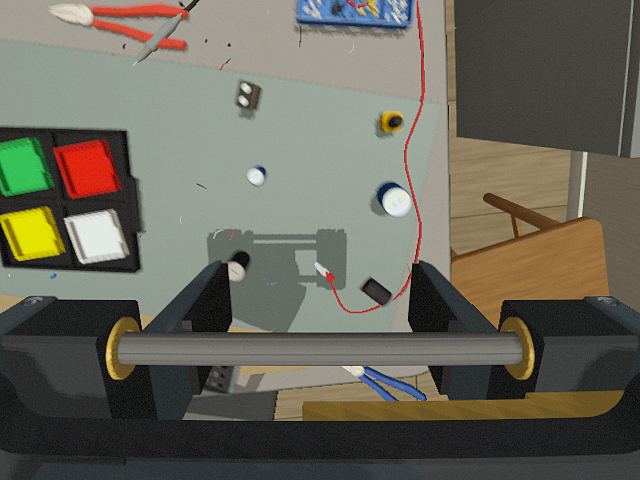

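The overview shows all parts: battery (248,95), flux (391,121), small blue (256,175), big blue (395,199), black (237,265), lying black (376,291), all four cups at left. The arm was still settling, so I measure from a fresh frame.

Run:
```python
from h import *
env.grab_frame("wrist");env.grab_frame("wrist")
s,p,d=look("w2"); print(s["ee_pos"].round(1),s["ee_rot"].round(2),s["time_s"],s["qvel"].round(1))
h=cv2.cvtColor(p,cv2.COLOR_BGR2HSV); H,S,V=cv2.split(h)
M={"red":((H<8)|(H>172))&(S>150),"green":(H>45)&(H<85)&(S>130),"yellow":(H>20)&(H<35)&(S>150),"orange":(H>12)&(H<32)&(S>150),"white":(V>150)&(S<40),"blue":(H>100)&(H<130)&(S>120),"dark":(V<55)}
for k,m in M.items():
    m=m.astype(np.uint8); m[250:]=0 if k!="white" else m[250:]; m[285:]=0
    n,_,st,c=cv2.connectedComponentsWithStats(m)
    for i in range(1,n):
        if st[i,4]>25 and c[i,0]<440:
            cnt=max(cv2.findContours((_==i).astype(np.uint8),0,2)[0],key=len); r=cv2.minAreaRect(cnt)
            print(k,st[i,4],c[i].round(1),"rect",np.round(r[0],1),np.round(r[1],1),round(r[2],1),[onplane("wrist",[r[0]],z,s)[0,:2].round(1) for z in (22,30,50)])
y,x=60,200
cv2.imwrite("pics/w2c.png",cv2.resize(p[70:310,190:430],None,fx=2.5,fy=2.5,interpolation=cv2.INTER_CUBIC))
```

```text
[ 543.2 -142.9  246.2] [ 1.7997e+02  2.0000e-02 -8.1420e+01] 1.25 [-3.4 -1.1  2.2 -1.7  0.5 -0.6]
red 33 [352.1   2.9] rect [352.    2.5] [10.6  3.5] 45.0 [array([ 748.1, -145.6]), array([ 745.8, -145.3]), array([ 740.1, -144.6])]
red 922 [143.3  11.7] rect [142.1  11. ] [96.2 13.3] 1.7 [array([709.3,  70.4]), array([707.8,  66.7]), array([703.9,  57.3])]
red 603 [418.  122.6] rect [414.9 126.4] [ 18.4 245. ] 1.6 [array([ 636.5, -236.7]), array([ 636.3, -234.7]), array([ 635.8, -229.7])]
red 457 [123.3  30. ] rect [122.6  29.9] [59.9  9.2] 16.5 [array([688.4,  90.7]), array([687.2,  86.6]), array([684.3,  76.3])]
red 280 [173.3  44.5] rect [173.2  43.8] [32.1 10.4] 5.0 [array([682. ,  36.1]), array([680.9,  33. ]), array([678.3,  25.2])]
red 2764 [ 89.8 169.5] rect [ 89.4 169.3] [56.9 54.4] 74.1 [array([533.8, 128.9]), array([535.5, 124.1]), array([539.7, 112. ])]
green 2500 [ 24.4 167.4] rect [ 24.6 166.2] [51.7 54.1] 79.7 [array([526.5, 207.1]), array([528.3, 200.8]), array([532.9, 185.1])]
yellow 99 [374.1   6.4] rect [375.    6.1] [23.4 11.1] 50.2 [array([ 748.5, -169.7]), array(
[... 3430 characters left out ...]
, array([561.5, -75.6]), array([564.6, -78.2])]
blue 266 [387.6 192.9] rect [388.7 194.5] [18.8 27.6] 43.5 [array([ 556. , -223.1]), array([ 557.3, -221.4]), array([ 560.5, -217.1])]
dark 55 [192.4   4.4] rect [192.4   4.5] [ 4.7 15.8] 48.4 [array([722.5,  18. ]), array([720.7,  15.3]), array([716.1,   8.4])]
dark 68 [259.9 100.2] rect [259.9 100.2] [ 2.9 22.8] 12.8 [array([638.2, -61.9]), array([637.9, -63.1]), array([637.3, -66.3])]
dark 117 [396.4 124.4] rect [397.  124.5] [11. 14.] 90.0 [array([ 635.5, -216.4]), array([ 635.3, -214.8]), array([ 634.8, -210.8])]
dark 7196 [ 75.7 183.4] rect [ 71.5 188. ] [143. 122.] 0.0 [array([508.2, 151.2]), array([510.4, 146. ]), array([515.9, 132.9])]
```

View pics/w2c.png

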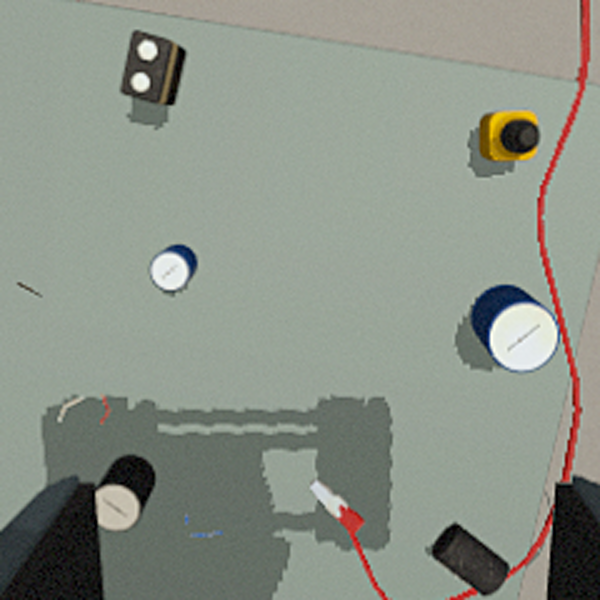

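Run:
```python
from h import *
s={"ee_pos":np.array([543.2,-142.9,246.2]),"ee_rot":np.array([179.97,0.02,-81.42])}
names=["yellow","green","white","red"]; loc=np.array([[0,1],[1,1],[0,0],[1,0]])*84-42.
def fit(P):
    P=np.array(P);m=P.mean(0);U=P-m; a=np.arctan2((loc[:,0]*U[:,1]-loc[:,1]*U[:,0]).sum(),(loc*U).sum()); R=np.array([[np.cos(a),-np.sin(a)],[np.sin(a),np.cos(a)]])
    Q=loc@R.T+m; print("fit c",m.round(1),"yaw",np.degrees(a).round(1),Q.round(1).tolist(),"res",np.hypot(*(Q-P).T).round(1))
for n,f,win in(("side","side0",(190,250,250,360)),("wrist","w2",(125,275,0,132))):
    p=cv2.imread(f"pics/{f}.png"); h=cv2.cvtColor(p,cv2.COLOR_BGR2HSV);H,S,V=[c.astype(int) for c in cv2.split(h)]
    M=[(H>18)&(H<36)&(S>130)&(V>60),(H>45)&(H<85)&(S>130)&(V>40),(V>130)&(S<35),((H<8)|(H>172))&(S>130)&(V>60)]
    P=[]
    for m in M:
        w=np.zeros(m.shape,np.uint8); w[win[0]:win[1],win[2]:win[3]]=m[win[0]:win[1],win[2]:win[3]]
        c=max(cv2.findContours(w,0,2)[0],key=cv2.contourArea)
        X=onplane(n,c.reshape(-1,2),20,s)[:,:2].astype(np.float32); r=cv2.minAreaRect(X); P.append(r[0]); print(n,np.round(r[0],1),np.round(r[1],1),round(r[2],1))
    fit(P)
# parts
print("wrist big,black,flux,batt",onplane("wrist",[[399.2,204.4],[237.2,273.2],[397.6,124],[247.2,96]],[54,46,66,52],s)[:,:2].round(1).tolist())
print("side",onplane("side",[[361,330.7],[284.7,270],[413.8,316.5],[396.8,262]],[54,46,66,52])[:,:2].round(1).tolist())
```

```text
side [439.9 203.3] [67.8 84.8] 16.0
side [523.1 211.8] [69.8 84.2] 15.9
side [448.7 124.8] [60.1 63.7] 18.1
side [531.6 128.2] [68.2 81.6] 15.8
fit c [485.8 167. ] yaw 5.1 [[440.3, 205.2], [524.0, 212.6], [447.7, 121.5], [531.4, 128.9]] res [1.9 1.1 3.5 0.8]
wrist [441.2 203.6] [60.8 70. ] 17.4
wrist [524.4 212.1] [59.2 68.9] 16.7
wrist [449.4 121.2] [60.5 66.1] 17.3
wrist [532.7 129.6] [59.4 66.8] 17.4
fit c [486.9 166.6] yaw 5.7 [[440.9, 204.2], [524.5, 212.6], [449.3, 120.6], [532.9, 129.0]] res [0.7 0.5 0.6 0.6]
wrist big,black,flux,batt [[552.2, -229.9], [440.2, -59.1], [635.0, -208.1], [639.5, -53.3]]
side [[551.7, -229.5], [441.0, -57.7], [634.7, -216.3], [639.5, -53.6]]
```

```bash
cat >> h.py <<'E'
def delta(t,yaw=None):
    s=env.state(); a=np.radians(s["ee_rot"][2]); D=np.array(t,float)-s["ee_pos"]; c,n=np.cos(a),np.sin(a)
    print("t",round(s["time_s"],2),"at",s["ee_pos"].round(1),"rpy",s["ee_rot"].round(1),"w",round(s["gripper_width"],1),"F",s["force"].round(1))
    print("delta mm",np.round([c*D[0]+n*D[1],n*D[0]-c*D[1],-D[2]],1),"roll",None if yaw is None else round((s["ee_rot"][2]-yaw+90)%180-90,1))
E
python3 -m pendant '[{"xyz":[0.044,0.002,0.02],"roll":0,"jaw":0},{"xyz":[0.087,0.004,0.04],"roll":0,"jaw":0},{"xyz":[0.087,0.004,0.09],"roll":0,"jaw":0},{"xyz":[0.087,0.004,0.14],"roll":0,"jaw":0},{"xyz":[0.087,0.004,0.18],"roll":0,"jaw":0},{"xyz":[0.087,0.004,0.21],"roll":0,"jaw":0},{"xyz":[0.087,0.004,0.223],"roll":0,"jaw":0},{"xyz":[0.087,0.004,0.223],"roll":0,"jaw":0}]' 25
python3 - <<'E'
from h import *
look("w3"); delta((552,-230,22))
E
```

```text
time_s: 2.3
ee_pos: [549.6, -232.5, 23.4]
ee_rot: [179.9, 0.0, -81.8]
force: [-0.3, 0.5, 0.2]
gripper_width: 91.1
t 2.35 at [ 550.6 -232.7   24.4] rpy [-180.    -0.   -81.7] w 90.8 F [0.4 0.2 0.6]
delta mm [-2.4 -1.8  2.4] roll None
```

View pics/w3.png

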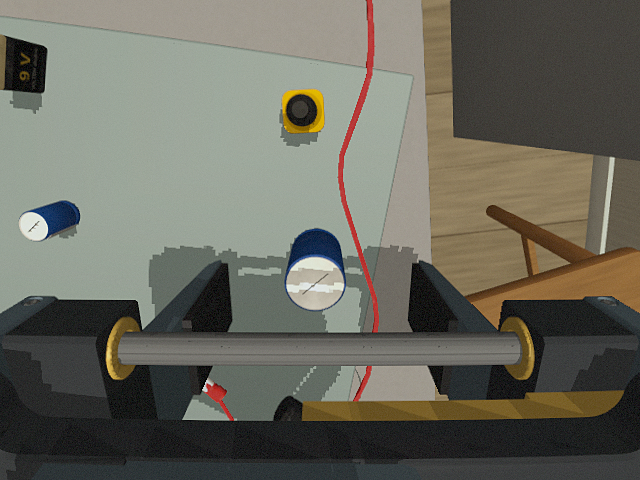

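Big blue (315,282) sits between the fingers; the flux bottle is at (303,110), nearly aligned with the image axes. Close.

```bash
python3 -m pendant '[{"xyz":[0,0,0.002],"roll":0,"jaw":0.5},{"xyz":[0,0,0.002],"roll":0,"jaw":1},{"xyz":[0,0,0.002],"roll":0,"jaw":1},{"xyz":[0,0,0.002],"roll":0,"jaw":1},{"xyz":[0,0,0.002],"roll":0,"jaw":1},{"xyz":[0,0,0.002],"roll":0,"jaw":1},{"xyz":[0,0,0.002],"roll":0,"jaw":1},{"xyz":[0,0,0.002],"roll":0,"jaw":1}]' 25
python3 - <<'E'
from h import *
delta((533,129,150))
s={"ee_pos":np.array([550.6,-232.7,24.4]),"ee_rot":np.array([180,0,-81.7])}
print(onplane("wrist",[[300,107],[303,112]],[66,34],s).round(1))
p=cv2.imread("pics/w3.png");h=cv2.cvtColor(p,cv2.COLOR_BGR2HSV);m=((h[...,0]>18)&(h[...,0]<34)&(h[...,1]>150)).astype(np.uint8);m[160:]=0;m[:70]=0
c=max(cv2.findContours(m,0,2)[0],key=cv2.contourArea);print(cv2.minAreaRect(c))
E
```

```text
time_s: 3.35
ee_pos: [550.6, -231.8, 21.7]
ee_rot: [180.0, -0.0, -81.7]
force: [-0.3, -0.5, 1.1]
gripper_width: 14.0
t 3.35 at [ 550.6 -231.8   21.7] rpy [180.   -0.  -81.7] w 14.0 F [-0.3 -0.5  1.1]
delta mm [-359.6  -34.8 -128.3] roll None
[[ 637.5 -211.5   66. ]
 [ 636.2 -211.6   34. ]]
((302.5, 110.5), (43.0, 41.0), 90.0)
```

Width 14 mm is less than the can; look.

Run:
```python
from h import *
look("w4"); p,d=env.grab_frame("side"); cv2.imwrite("pics/s4.png",p)
q=cv2.imread("pics/w4.png")[:400,130:500]; r=p[230:400,240:460]
cv2.imwrite("pics/m4.png",np.hstack([q,cv2.resize(r,(400,400))])); delta((0,0,0))
```

```text
t 3.45 at [ 550.5 -231.8   21.8] rpy [180.   -0.  -81.7] w 6.3 F [ 0.   0.1 -1. ]
delta mm [-309.   511.3   21.8] roll None
```

View pics/m4.png

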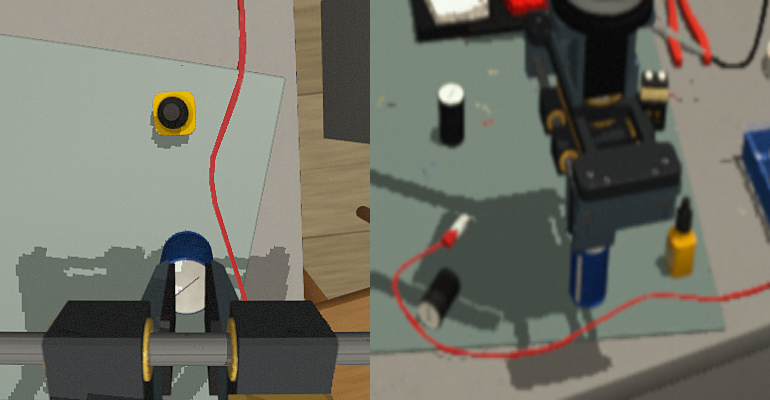

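Run:
```python
from h import *
delta((0,0,0))
c=env.camera_params("wrist");M=np.linalg.inv(c["hand_eye"])
def pw(P): q=(M@np.append(P,1))[:3]*[1,-1,-1]; return cv2.projectPoints(q.reshape(1,3),np.zeros(3),np.zeros(3),c["camera_matrix"],c["D"])[0].ravel().round(0)
print("tcp",pw([0,0,0]),"grip",pw([0,0,-19]),"top z54",pw([0,0,-32]))
d=np.load("pics/w4.npy"); 
print(d[235:320:5,[295,300,305,310,316,322,328,334,340]].round(0))
s=env.state()
# 3D of pixels
K=c["camera_matrix"]
for uv in [(295,275),(316,275),(316,300),(336,275),(316,242),(316,235)]:
    o,r=ray("wrist",[uv],s); print(uv,(o+r[0]*d[uv[1],uv[0]]).round(1))
cs=env.camera_params("side");T=np.linalg.inv(cs["cam_to_world"]); q=(T@[550.5,-231.8,22,1])[:3]*[1,-1,-1]
print("side tcp",cv2.projectPoints(q.reshape(1,3),np.zeros(3),np.zeros(3),cs["camera_matrix"],cs["D"])[0].ravel())
```

```text
t 3.45 at [ 550.5 -231.8   21.8] rpy [180.   -0.  -81.7] w 6.3 F [ 0.   0.1 -1. ]
delta mm [-309.   511.3   21.8] roll None
tcp [320. 267.] grip [320. 280.] top z54 [320. 290.]
[[232. 232. 229. 224. 222. 224. 229. 233. 232.]
 [233. 223. 218. 214. 213. 213. 217. 225. 235.]
 [225. 214. 209. 204. 204. 205. 209. 216. 235.]
 [214. 204. 200. 197. 195. 198. 201. 208. 222.]
 [203. 195. 191. 190. 189. 189. 193. 198. 211.]
 [193. 188. 186. 186. 186. 185. 186. 189. 202.]
 [177. 180. 183. 186. 186. 186. 185. 183. 181.]
 [170. 175. 183. 186. 187. 186. 186. 182. 174.]
 [164. 169. 183. 187. 186. 188. 187. 182. 169.]
 [160. 163. 182. 187. 189. 188. 188. 183. 163.]
 [156. 158. 184. 189. 190. 190. 188. 183. 157.]
 [154. 154. 183. 189. 190. 190. 189. 184. 153.]
 [149. 149. 183. 190. 191. 191. 191. 182. 148.]
 [145. 145. 183. 192. 191. 191. 191. 182. 145.]
 [142. 141. 184. 192. 193. 193. 191. 182. 141.]
 [138. 137. 183. 193. 192. 192. 193. 183. 137.]
 [133. 133. 183. 249. 249. 249. 250. 183. 132.]]
(295, 275) [ 566.3 -218.3   75. ]
(316, 275) [ 559.1 -228.6   54.9]
(316, 300) [ 544.7 -230.7   53.8]
(336, 275) [ 567.6 -236.8   71.6]
(316, 242) [ 567.7 -227.1   28.1]
(316, 235) [ 567.6 -227.    14.3]
side tcp [359.26687364 347.11143595]
```

Run:
```python
from h import *
s=env.state()
for f,pz,uvs in(("w4",s,[(305,270),(305,285),(305,312),(334,285),(298,268),(298,280),(298,310),(340,268),(340,280),(340,310),(280,285),(360,285)]),("w3",{"ee_pos":np.array([550.6,-232.7,24.4]),"ee_rot":np.array([180,0,-81.7])},[(226,268),(226,280),(215,275),(205,285),(229,300),(415,268),(420,280),(414,300)])):
    d=np.load(f"pics/{f}.npy")
    for uv in uvs:
        o,r=ray("wrist",[uv],pz); print(f,uv,d[uv[1],uv[0]].round(),(o+r[0]*d[uv[1],uv[0]]).round(1))
im=cv2.imread("pics/w4.png")[225:345,250:390]; cv2.imwrite("pics/w4z.png",cv2.resize(im,None,fx=5,fy=5,interpolation=cv2.INTER_NEAREST))
```

```text
w4 (305, 270) 183.0 [ 561.9 -222.7   57.2]
w4 (305, 285) 184.0 [ 554.5 -223.8   58.5]
w4 (305, 312) 183.0 [ 542.  -225.6   62.9]
w4 (334, 285) 183.0 [ 557.  -238.    59.5]
w4 (298, 268) 179.0 [ 563.8 -219.2   60.4]
w4 (298, 280) 164.0 [ 564.7 -219.9   76.2]
w4 (298, 310) 137.0 [ 565.  -221.4  103.7]
w4 (340, 268) 177.0 [ 567.5 -239.1   62.3]
w4 (340, 280) 163.0 [ 567.8 -238.3   77.3]
w4 (340, 310) 137.0 [ 567.3 -236.9  103.8]
w4 (280, 285) 154.0 [ 565.4 -212.7   85.4]
w4 (360, 285) 155.0 [ 570.1 -246.    85. ]
w3 (226, 268) 179.0 [ 558.7 -185.3   63. ]
w3 (226, 280) 180.0 [ 552.7 -185.9   63.7]
w3 (215, 275) 167.0 [ 559.9 -183.1   74.9]
w3 (205, 285) 156.0 [ 560.  -182.    86.4]
w3 (229, 300) 187.0 [ 540.3 -187.5   60.5]
w3 (415, 268) 177.0 [ 572.9 -275.6   65.3]
w3 (420, 280) 168.0 [ 570.9 -276.    74.8]
w3 (414, 300) 178.0 [ 557.6 -277.7   68.4]
```

View pics/w4z.png

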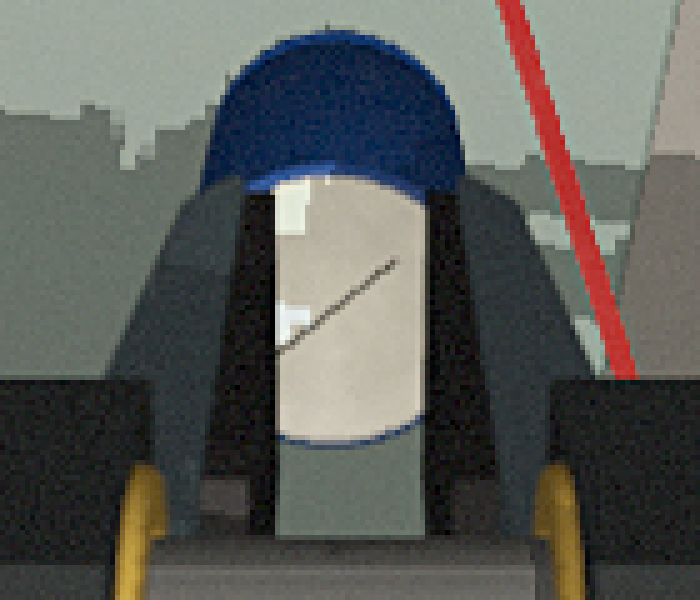

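The view shows the fingertips (zoom ~ (240,190) and (455,190)) above the can's pale top: depth puts the tips at z≈58 while the reported TCP is at 22, so the real tips are ~36 mm behind the nominal TCP. The fingers closed above the can without touching it. Reopen, check the offset value, and go deeper.

```bash
python3 -m pendant '[{"xyz":[0,0,0],"roll":0,"jaw":0.25},{"xyz":[0,0,0],"roll":0,"jaw":0.25},{"xyz":[0,0,0],"roll":0,"jaw":0.25},{"xyz":[0,0,0],"roll":0,"jaw":0.25},{"xyz":[0,0,0],"roll":0,"jaw":0.25},{"xyz":[0,0,0],"roll":0,"jaw":0.25},{"xyz":[0,0,0],"roll":0,"jaw":0.25},{"xyz":[0,0,0],"roll":0,"jaw":0.25}]' 25
python3 - <<'E'
from h import *
print(env.grip_point_offset)
s,p,d=look("w5"); delta((552,-230,-11))
for uv in [(320,345),(320,335),(320,420),(250,265),(250,275),(390,275)]:
    o,r=ray("wrist",[uv],s); print(uv,d[uv[1],uv[0]],(o+r[0]*d[uv[1],uv[0]]).round(1))
# lowest finger points: 3D for all pixels near fingers
v,u=np.mgrid[225:320:2,200:440:2]; o,r=ray("wrist",np.c_[u.ravel(),v.ravel()],s); P=o+r*d[v,u].ravel()[:,None]
a=np.radians(-81.7); q=(P-s["ee_pos"]); tx=q[:,0]*np.cos(a)+q[:,1]*np.sin(a); ty=q[:,0]*np.sin(a)-q[:,1]*np.cos(a)
m=(abs(tx)>25)&(abs(tx)<60)&(abs(ty)<25)&(P[:,2]>27); print("finger low z pct",np.percentile(P[m,2],[0,2,5,10,30]).round(1))
E
```

```text
time_s: 4.45
ee_pos: [550.6, -231.8, 21.8]
ee_rot: [-180.0, -0.0, -81.7]
force: [-0.0, -0.3, -1.2]
gripper_width: 68.6
18.8
t 4.5 at [ 550.5 -231.8   21.8] rpy [-180.    -0.   -81.7] w 68.4 F [0.9 0.4 0.5]
delta mm [-1.6 -1.7 32.8] roll None
(320, 345) 87.08768 [ 582.6 -227.1  151.2]
(320, 335) 89.13867 [ 583.7 -226.9  148.7]
(320, 420) 73.90961 [ 575.7 -228.1  167.1]
(250, 265) 180.95865 [ 561.1 -195.6   58.2]
(250, 275) 181.81763 [ 556.1 -196.2   58.8]
(390, 275) 180.1282 [ 566.7 -264.1   60.4]
finger low z pct [55.  57.6 59.6 63.  75.6]
```

```bash
python3 -m pendant '[{"xyz":[-0.002,-0.002,0.01],"roll":0,"jaw":0.25},{"xyz":[-0.002,-0.002,0.022],"roll":0,"jaw":0.25},{"xyz":[-0.002,-0.002,0.033],"roll":0,"jaw":0.25},{"xyz":[-0.002,-0.002,0.033],"roll":0,"jaw":1},{"xyz":[-0.002,-0.002,0.033],"roll":0,"jaw":1},{"xyz":[-0.002,-0.002,0.033],"roll":0,"jaw":1},{"xyz":[-0.002,-0.002,0.033],"roll":0,"jaw":1},{"xyz":[-0.002,-0.002,0.033],"roll":0,"jaw":1}]' 25
python3 -c "
from h import *
delta((532.7,129,150))"
```

```text
time_s: 5.5
ee_pos: [552.5, -229.7, -10.9]
ee_rot: [-180.0, -0.0, -81.7]
force: [0.2, 0.5, 1.1]
gripper_width: 31.3
t 5.5 at [ 552.5 -229.7  -10.9] rpy [-180.    -0.   -81.7] w 31.3 F [0.2 0.5 1.1]
delta mm [-357.8  -32.2 -160.9] roll None
```

```bash
python3 -m pendant '[{"xyz":[0,0,-0.04],"roll":0,"jaw":1},{"xyz":[-0.02,-0.002,-0.085],"roll":0,"jaw":1},{"xyz":[-0.075,-0.007,-0.09],"roll":0,"jaw":1},{"xyz":[-0.13,-0.012,-0.09],"roll":0,"jaw":1},{"xyz":[-0.19,-0.018,-0.09],"roll":0,"jaw":1},{"xyz":[-0.25,-0.023,-0.09],"roll":0,"jaw":1},{"xyz":[-0.308,-0.028,-0.09],"roll":0,"jaw":1},{"xyz":[-0.358,-0.032,-0.09],"roll":0,"jaw":1}]'
python3 - <<'E'
from h import *
for i in range(3): env.grab_frame("wrist")
look("w6"); delta((532.7,129,-4))
E
```

```text
time_s: 6.5
ee_pos: [531.8, 131.4, 79.0]
ee_rot: [-180.0, 0.0, -81.7]
force: [0.1, 0.2, -0.0]
gripper_width: 31.7
t 6.7 at [531.9 129.9  78.7] rpy [180.   -0.  -81.6] w 31.3 F [-0.2 -0.6  1.3]
delta mm [ 1.  -0.6 82.7] roll None
```

View pics/w6.png

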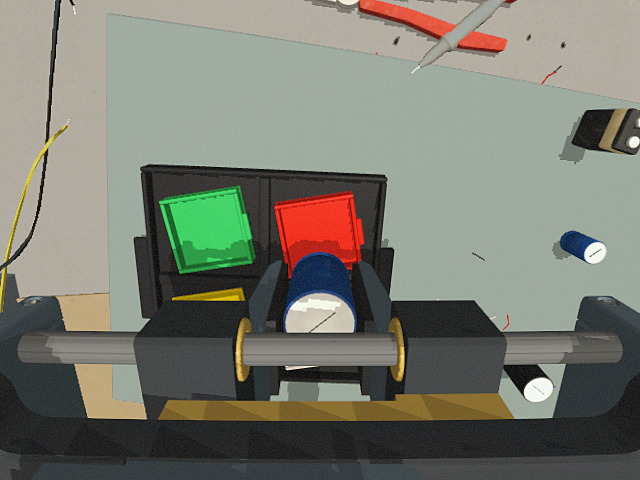

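The view shows the big blue can held over the red cup (cup centre about (318,232), can base at (320,258)); cups are turned a few degrees from the caddy, which doesn't matter. Lower it.

```bash
python3 -m pendant '[{"xyz":[0.001,0,0.03],"roll":0,"jaw":1},{"xyz":[0.001,0,0.055],"roll":0,"jaw":1},{"xyz":[0.001,0,0.07],"roll":0,"jaw":1},{"xyz":[0.001,0,0.077],"roll":0,"jaw":1},{"xyz":[0.001,0,0.08],"roll":0,"jaw":1},{"xyz":[0.001,0,0.082],"roll":0,"jaw":1},{"xyz":[0.001,0,0.083],"roll":0,"jaw":1},{"xyz":[0.001,0,0.083],"roll":0,"jaw":1}]'
python3 -c "
from h import *
delta((532.7,129,-4))"
```

```text
time_s: 7.7
ee_pos: [532.7, 128.4, -3.8]
ee_rot: [-179.9, -0.0, -81.7]
force: [0.4, 0.1, 1.0]
gripper_width: 31.3
t 7.7 at [532.7 128.4  -3.8] rpy [-179.9   -0.   -81.7] w 31.3 F [0.4 0.1 1. ]
delta mm [-0.6 -0.   0.2] roll None
```

```bash
python3 -m pendant '[{"xyz":[0,0,0.0005],"roll":0,"jaw":0.4},{"xyz":[0,0,0.0005],"roll":0,"jaw":0.4},{"xyz":[0,0,0.0005],"roll":0,"jaw":0.4},{"xyz":[0,0,0.0005],"roll":0,"jaw":0.4},{"xyz":[0,0,-0.02],"roll":0,"jaw":0.4},{"xyz":[0,0,-0.05],"roll":0,"jaw":0.3},{"xyz":[0,0,-0.08],"roll":0,"jaw":0.3},{"xyz":[0,0,-0.08],"roll":0,"jaw":0.3}]'
python3 -c "
from h import *
look('w7')
delta((440.5,-58.5,-15))"
```

```text
time_s: 8.7
ee_pos: [534.2, 128.8, 77.9]
ee_rot: [-179.7, 0.0, -81.7]
force: [-0.7, 0.6, -1.3]
gripper_width: 63.7
t 8.75 at [532.8 128.4  76.3] rpy [-179.9    0.   -81.7] w 63.8 F [-1.  -0.1 -0.4]
delta mm [171.6 118.3  91.3] roll None
```

View pics/w7.png

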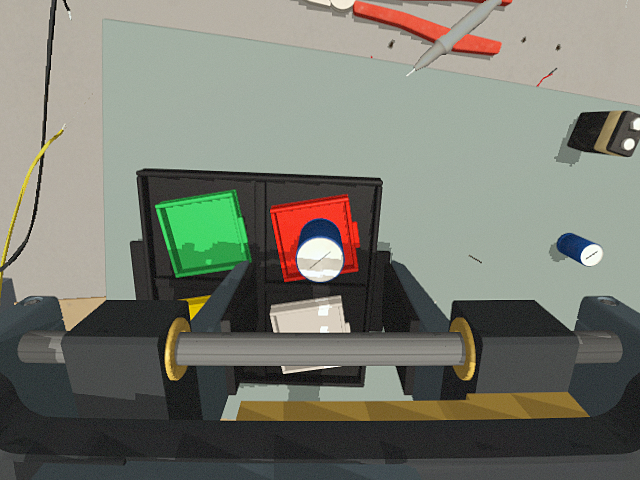

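Big blue stands in the red cup (320,250), released. Next the black cap.

```bash
python3 -m pendant '[{"xyz":[0.045,0.031,0],"roll":0,"jaw":0.3},{"xyz":[0.09,0.062,0],"roll":0,"jaw":0.3},{"xyz":[0.135,0.093,0],"roll":0,"jaw":0.3},{"xyz":[0.172,0.118,0],"roll":0,"jaw":0.3},{"xyz":[0.172,0.118,0.01],"roll":0,"jaw":0.3},{"xyz":[0.172,0.118,0.03],"roll":0,"jaw":0.3},{"xyz":[0.172,0.118,0.04],"roll":0,"jaw":0.3},{"xyz":[0.172,0.118,0.04],"roll":0,"jaw":0.3}]'
python3 -c "
from h import *
s,p,d=look('w8')
delta((440.5,-58.5,-15))
g=p[230:330,200:440]; h=cv2.cvtColor(g,cv2.COLOR_BGR2HSV); m=((h[...,2]>120)&(h[...,1]<60)).astype(np.uint8)
n,l,st,c=cv2.connectedComponentsWithStats(m)
for i in range(1,n):
  if st[i,4]>60: print(st[i],onplane('wrist',[c[i]+[200,230]],46,s).round(1))
"
```

```text
time_s: 9.75
ee_pos: [439.7, -58.1, 34.5]
ee_rot: [179.8, 0.1, -81.6]
force: [-0.3, 0.1, 0.3]
gripper_width: 63.8
t 9.8 at [440.4 -58.3  35.2] rpy [179.9   0.  -81.6] w 64.1 F [ 0.4 -0.6  0.3]
delta mm [ 0.2 -0.  50.2] roll None
[   0    0  240   78 5243] [[458.3 -68.5  46. ]]
[  98   23   41   76 1833] [[434.3 -59.8  46. ]]
[ 58  34  35   8 206] [[440.4 -32.8  46. ]]
```

```bash
python3 -m pendant '[{"xyz":[0,0,0.02],"roll":0,"jaw":0.3},{"xyz":[0,0,0.04],"roll":0,"jaw":0.3},{"xyz":[0,0,0.05],"roll":0,"jaw":0.3},{"xyz":[0,0,0.05],"roll":0,"jaw":1},{"xyz":[0,0,0.05],"roll":0,"jaw":1},{"xyz":[0,0,0.05],"roll":0,"jaw":1},{"xyz":[0,0,0.05],"roll":0,"jaw":1},{"xyz":[0,0,0.05],"roll":0,"jaw":1}]' 25
python3 -c "
from h import *
delta((441,204,-8))
"
```

```text
time_s: 10.8
ee_pos: [440.7, -59.0, -13.9]
ee_rot: [-180.0, -0.0, -81.7]
force: [-0.2, 0.2, 2.0]
gripper_width: 24.1
t 10.8 at [440.7 -59.  -13.9] rpy [-180.    -0.   -81.7] w 24.1 F [-0.2  0.2  2. ]
delta mm [-260.2  -38.3   -5.9] roll None
```

```bash
python3 -m pendant '[{"xyz":[0,0,-0.045],"roll":0,"jaw":1},{"xyz":[-0.02,-0.003,-0.075],"roll":0,"jaw":1},{"xyz":[-0.075,-0.011,-0.075],"roll":0,"jaw":1},{"xyz":[-0.13,-0.019,-0.075],"roll":0,"jaw":1},{"xyz":[-0.185,-0.027,-0.075],"roll":0,"jaw":1},{"xyz":[-0.235,-0.035,-0.075],"roll":0,"jaw":1},{"xyz":[-0.26,-0.038,-0.075],"roll":0,"jaw":1},{"xyz":[-0.26,-0.038,-0.075],"roll":0,"jaw":1}]'
python3 -c "
from h import *
look('w9')
delta((441,204,-7))
"
```

```text
time_s: 11.8
ee_pos: [440.3, 205.2, 60.6]
ee_rot: [-180.0, -0.0, -81.5]
force: [-0.8, 0.4, 0.2]
gripper_width: 24.2
t 11.85 at [440.1 204.   60.5] rpy [180.   -0.  -81.6] w 24.5 F [-0.5 -0.  -0.4]
delta mm [ 0.1 -0.9 67.5] roll None
```

View pics/w9.png

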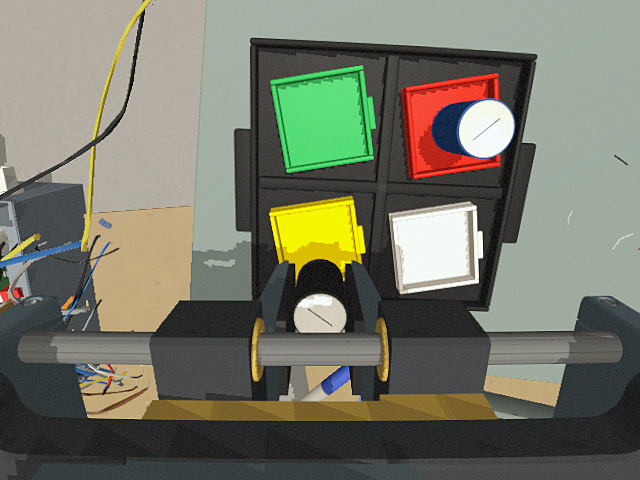

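Black cap is held above the yellow cup (centre ~(317,240)); big blue stands in red (~(452,128)). Lower and release.

```bash
python3 -c "
from h import *
s={'ee_pos':np.array([440.1,204,60.5]),'ee_rot':np.array([180,0,-81.6])}
print(onplane('wrist',[[322,119],[451,126],[434,248],[317,239]],20,s).round(1))"
python3 -m pendant '[{"xyz":[0,0,0.025],"roll":0,"jaw":1},{"xyz":[0,0,0.045],"roll":0,"jaw":1},{"xyz":[0,0,0.058],"roll":0,"jaw":1},{"xyz":[0,0,0.064],"roll":0,"jaw":1},{"xyz":[0,0,0.066],"roll":0,"jaw":1},{"xyz":[0,0,0.0675],"roll":0,"jaw":1},{"xyz":[0,0,0.068],"roll":0,"jaw":1},{"xyz":[0,0,0.068],"roll":0,"jaw":1}]'
```

```text
[[524.1 215.   20. ]
 [532.3 132.3  20. ]
 [449.7 123.9  20. ]
 [444.2 206.6  20. ]]
time_s: 12.85
ee_pos: [440.8, 204.0, -6.9]
ee_rot: [-179.9, 0.0, -81.7]
force: [0.1, -0.6, 1.4]
gripper_width: 24.1
```

```bash
python3 -m pendant '[{"xyz":[0,0,0],"roll":0,"jaw":0.45},{"xyz":[0,0,0],"roll":0,"jaw":0.45},{"xyz":[0,0,0],"roll":0,"jaw":0.45},{"xyz":[0,0,0],"roll":0,"jaw":0.45},{"xyz":[0,0,-0.02],"roll":0,"jaw":0.45},{"xyz":[0,0,-0.06],"roll":0,"jaw":0.45},{"xyz":[0,0,-0.1],"roll":0,"jaw":0.45},{"xyz":[0,0,-0.12],"roll":0,"jaw":0.45}]'
python3 -c "
from h import *
delta((639.5,-53.5,-12),-94)
"
```

```text
time_s: 13.85
ee_pos: [441.5, 204.3, 115.0]
ee_rot: [-179.8, 0.0, -81.7]
force: [0.4, 0.5, -0.4]
gripper_width: 50.3
t 13.85 at [441.5 204.3 115. ] rpy [-179.8    0.   -81.7] w 50.3 F [ 0.4  0.5 -0.4]
delta mm [ 283.7 -158.7  127. ] roll 12.3
```

```bash
python3 -m pendant '[{"xyz":[0.047,-0.026,0],"roll":2,"jaw":0.45},{"xyz":[0.095,-0.053,0],"roll":4,"jaw":0.45},{"xyz":[0.145,-0.081,0],"roll":6,"jaw":0.45},{"xyz":[0.195,-0.109,0],"roll":9,"jaw":0.45},{"xyz":[0.243,-0.136,0],"roll":12,"jaw":0.45},{"xyz":[0.284,-0.159,0.01],"roll":12.3,"jaw":0.45},{"xyz":[0.284,-0.159,0.04],"roll":12.3,"jaw":0.45},{"xyz":[0.284,-0.159,0.05],"roll":12.3,"jaw":0.45}]'
python3 -c "
from h import *
env.grab_frame('side');env.grab_frame('side')
s,p,d=look('w10')
delta((639.5,-53.5,-12),-94)
print(onplane('wrist',[[320,280]],52,s))
cv2.imwrite('pics/w10c.png',cv2.resize(p[150:350,200:440],None,fx=3,fy=3))
"
```

```text
time_s: 14.85
ee_pos: [637.3, -54.5, 60.4]
ee_rot: [179.7, 0.0, -94.0]
force: [0.1, -0.4, 0.1]
gripper_width: 50.1
t 15.0 at [638.5 -53.7  62.7] rpy [180.   0. -94.] w 50.7 F [0.  0.5 0.7]
delta mm [-0.2 -1.  74.7] roll 0.0
[[624.72737106 -52.98331069  52.        ]]
```

View pics/w10c.png

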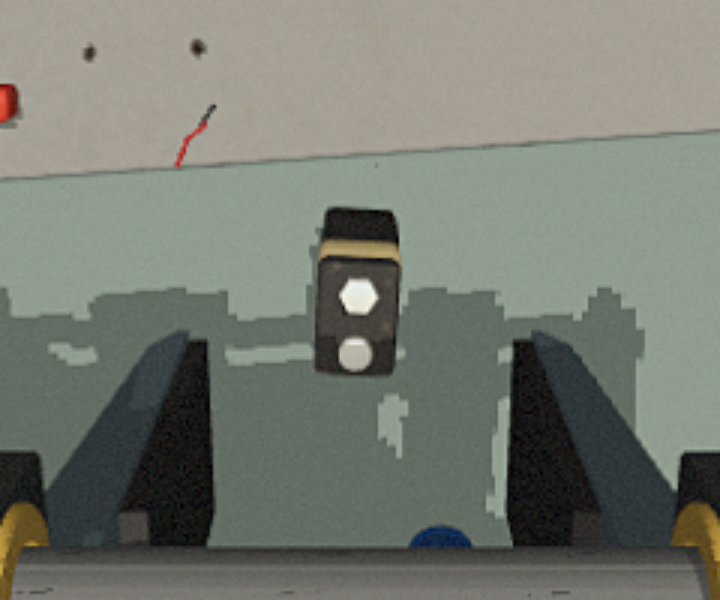

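Battery is centred between the fingers, turned ~2.5° clockwise in the image; descend and grip.

```bash
python3 -m pendant '[{"xyz":[0,-0.001,0.03],"roll":2.5,"jaw":0.45},{"xyz":[0,-0.001,0.055],"roll":2.5,"jaw":0.45},{"xyz":[0,-0.001,0.075],"roll":2.5,"jaw":0.45},{"xyz":[0,-0.001,0.075],"roll":2.5,"jaw":0.45},{"xyz":[0,-0.001,0.075],"roll":2.5,"jaw":1},{"xyz":[0,-0.001,0.075],"roll":2.5,"jaw":1},{"xyz":[0,-0.001,0.075],"roll":2.5,"jaw":1},{"xyz":[0,-0.001,0.075],"roll":2.5,"jaw":1}]' 25
python3 -c "
from h import *
delta((524.3,212.5,-5),-82)
"
```

```text
time_s: 16.0
ee_pos: [640.2, -54.3, -11.7]
ee_rot: [-179.9, 0.0, -96.5]
force: [-1.0, 1.0, 2.0]
gripper_width: 17.1
t 16.0 at [640.2 -54.3 -11.7] rpy [-179.9    0.   -96.5] w 17.1 F [-1.  1.  2.]
delta mm [-251.9  145.3   -6.7] roll -14.5
```

```bash
python3 -m pendant '[{"xyz":[0,0,-0.05],"roll":0,"jaw":1},{"xyz":[-0.01,0.006,-0.1],"roll":-2,"jaw":1},{"xyz":[-0.055,0.032,-0.105],"roll":-5,"jaw":1},{"xyz":[-0.105,0.061,-0.105],"roll":-8,"jaw":1},{"xyz":[-0.155,0.089,-0.105],"roll":-11,"jaw":1},{"xyz":[-0.205,0.118,-0.105],"roll":-14,"jaw":1},{"xyz":[-0.24,0.138,-0.105],"roll":-14.5,"jaw":1},{"xyz":[-0.252,0.145,-0.105],"roll":-14.5,"jaw":1}]'
python3 -c "
from h import *
env.grab_frame('side')
s,p,d=look('w11')
delta((524.3,212.5,-4.2),-82)
"
```

```text
time_s: 17.0
ee_pos: [523.2, 214.2, 92.8]
ee_rot: [180.0, -0.0, -81.8]
force: [0.2, 0.5, 0.2]
gripper_width: 17.1
t 17.1 at [523.9 213.2  92.8] rpy [-180.    -0.   -81.9] w 17.1 F [ 0.5  0.4 -0.3]
delta mm [ 0.7 -0.3 97. ] roll 0.1
```

View pics/w11.png

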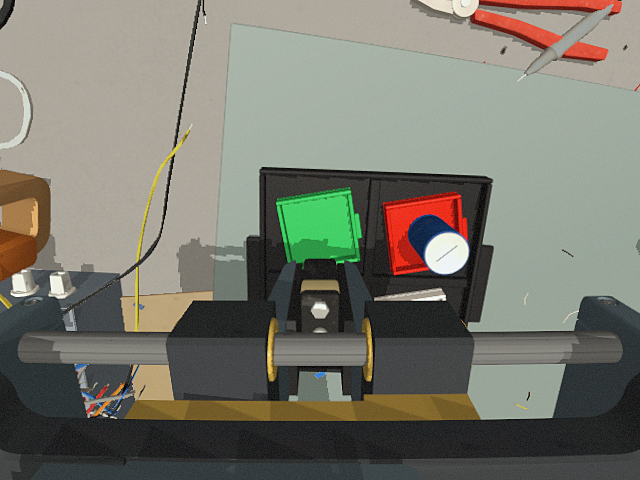

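Battery upright in the grip, over the green cup (319,228). Lower and release.

```bash
python3 -m pendant '[{"xyz":[0.001,0,0.04],"roll":0,"jaw":1},{"xyz":[0.001,0,0.07],"roll":0,"jaw":1},{"xyz":[0.001,0,0.085],"roll":0,"jaw":1},{"xyz":[0.001,0,0.092],"roll":0,"jaw":1},{"xyz":[0.001,0,0.095],"roll":0,"jaw":1},{"xyz":[0.001,0,0.097],"roll":0,"jaw":1},{"xyz":[0.001,0,0.0975],"roll":0,"jaw":1},{"xyz":[0.001,0,0.0975],"roll":0,"jaw":1}]'
```

```text
time_s: 18.1
ee_pos: [524.6, 211.7, -4.4]
ee_rot: [-180.0, 0.0, -82.0]
force: [-0.7, -0.3, -0.8]
gripper_width: 17.1
```

```bash
python3 -m pendant '[{"xyz":[0,0,0],"roll":0,"jaw":0.55},{"xyz":[0,0,0],"roll":0,"jaw":0.55},{"xyz":[0,0,0],"roll":0,"jaw":0.55},{"xyz":[0,0,0],"roll":0,"jaw":0.55},{"xyz":[0,0,-0.02],"roll":0,"jaw":0.55},{"xyz":[0,0,-0.06],"roll":0,"jaw":0.45},{"xyz":[0,0,-0.1],"roll":0,"jaw":0.45},{"xyz":[0,0,-0.11],"roll":0,"jaw":0.45}]'
python3 -c "
from h import *
delta((636.5,-212,60),-82)
"
```

```text
time_s: 19.1
ee_pos: [526.0, 212.2, 107.9]
ee_rot: [-179.7, 0.1, -82.0]
force: [-0.2, 0.3, -0.2]
gripper_width: 50.4
t 19.1 at [526.  212.2 107.9] rpy [-1.797e+02  1.000e-01 -8.200e+01] w 50.4 F [-0.2  0.3 -0.2]
delta mm [435.4 -50.3  47.9] roll 0.0
```

```bash
python3 -m pendant '[{"xyz":[0.05,-0.006,0],"roll":0,"jaw":0.45},{"xyz":[0.107,-0.012,0],"roll":0,"jaw":0.45},{"xyz":[0.164,-0.019,0],"roll":0,"jaw":0.45},{"xyz":[0.221,-0.026,0],"roll":0,"jaw":0.45},{"xyz":[0.278,-0.032,0],"roll":0,"jaw":0.45},{"xyz":[0.335,-0.039,0],"roll":0,"jaw":0.45},{"xyz":[0.39,-0.045,0],"roll":0,"jaw":0.45},{"xyz":[0.435,-0.05,0.01],"roll":0,"jaw":0.45}]'
python3 -c "
from h import *
for i in range(3):env.grab_frame('side')
s,p,d=look('w12')
delta((636.5,-212,8),-82)
cv2.imwrite('pics/w12c.png',cv2.resize(p[150:350,200:440],None,fx=3,fy=3))
"
```

```text
time_s: 20.1
ee_pos: [634.6, -214.5, 94.3]
ee_rot: [180.0, 0.0, -82.1]
force: [0.9, -0.4, -0.3]
gripper_width: 50.4
t 20.3 at [ 633.4 -212.4   93.3] rpy [ 1.798e+02  1.000e-01 -8.210e+01] w 49.9 F [-0.  -0.1  0.4]
delta mm [-0.  -3.1 85.3] roll -0.1
```

View pics/w12c.png

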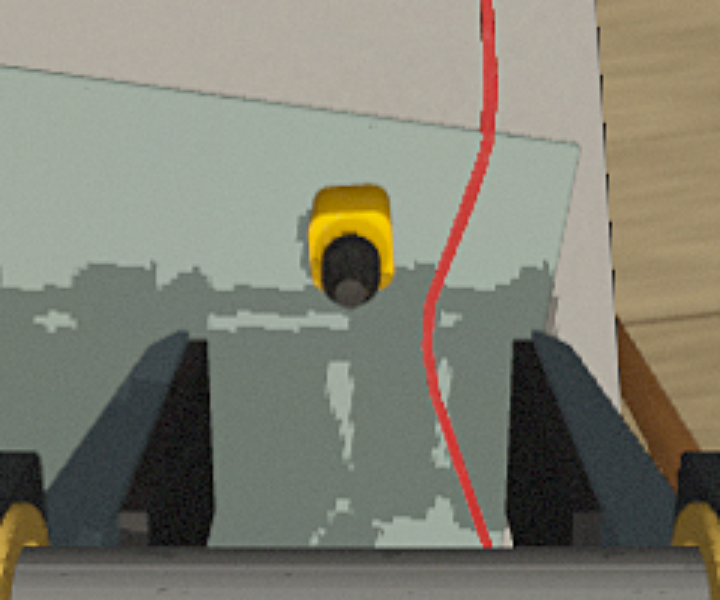

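```bash
python3 -c "
from h import *
s=env.state();print(onplane('wrist',[[316.7,246.7],[317,237]],[66,50],s).round(1))
d=np.load('pics/w12.npy')
for uv in [(317,247),(317,240),(317,235),(317,228),(317,221),(309,240),(325,240)]:
    o,r=ray('wrist',[uv],s); print(uv,(o+r[0]*d[uv[1],uv[0]]).round(1))"
```

```text
[[ 636.3 -209.9   66. ]
 [ 638.  -209.7   50. ]]
(317, 247) [ 636.5 -210.1   67.3]
(317, 240) [ 639.9 -209.6   62.9]
(317, 235) [ 641.4 -209.3   56.4]
(317, 228) [ 642.8 -209.    43.9]
(317, 221) [ 645.8 -208.5   35.9]
(309, 240) [ 636.9 -204.3   55.9]
(325, 240) [ 638.6 -215.3   56.3]
```

```bash
python3 -m pendant '[{"xyz":[-0.002,-0.003,0.03],"roll":0,"jaw":0.45},{"xyz":[-0.002,-0.003,0.06],"roll":0,"jaw":0.45},{"xyz":[-0.002,-0.003,0.086],"roll":0,"jaw":0.45},{"xyz":[-0.002,-0.003,0.086],"roll":0,"jaw":1},{"xyz":[-0.002,-0.003,0.086],"roll":0,"jaw":1},{"xyz":[-0.002,-0.003,0.086],"roll":0,"jaw":1},{"xyz":[-0.002,-0.003,0.086],"roll":0,"jaw":1},{"xyz":[-0.002,-0.003,0.086],"roll":0,"jaw":1}]' 25
python3 -c "
from h import *
delta((449.5,121.5,15))
"
```

```text
time_s: 21.3
ee_pos: [637.9, -210.2, 10.3]
ee_rot: [-179.9, -0.1, -82.0]
force: [0.8, -0.2, 3.2]
gripper_width: 13.1
t 21.3 at [ 637.9 -210.2   10.3] rpy [-1.799e+02 -1.000e-01 -8.200e+01] w 13.1 F [ 0.8 -0.2  3.2]
delta mm [-354.7  140.4   -4.7] roll None
```

```bash
python3 -m pendant '[{"xyz":[0,0,-0.02],"roll":0,"jaw":1},{"xyz":[0,0,-0.06],"roll":0,"jaw":1},{"xyz":[-0.02,0.008,-0.1],"roll":0,"jaw":1},{"xyz":[-0.065,0.026,-0.1],"roll":0,"jaw":1},{"xyz":[-0.115,0.046,-0.1],"roll":0,"jaw":1},{"xyz":[-0.165,0.065,-0.1],"roll":0,"jaw":1},{"xyz":[-0.21,0.083,-0.1],"roll":0,"jaw":1},{"xyz":[-0.23,0.091,-0.1],"roll":0,"jaw":1}]'
python3 -c "
from h import *
look('s13','side'); s,p,d=look('w13')
delta((449.5,121.5,17.5))
q=cv2.imread('pics/s13.png')[150:370,230:450]
cv2.imwrite('pics/m13.png',np.hstack([cv2.resize(p[180:400,210:430],(400,400)),cv2.resize(q,(400,400))]))
"
```

```text
time_s: 22.3
ee_pos: [513.6, 6.8, 109.5]
ee_rot: [180.0, 0.0, -81.9]
force: [0.6, -0.4, -0.1]
gripper_width: 12.7
t 22.4 at [514.3   6.3 109.5] rpy [-180.    -0.   -81.9] w 12.8 F [ 1.2 -0.2 -0.4]
delta mm [-123.2   47.9   92. ] roll None
```

View pics/m13.png

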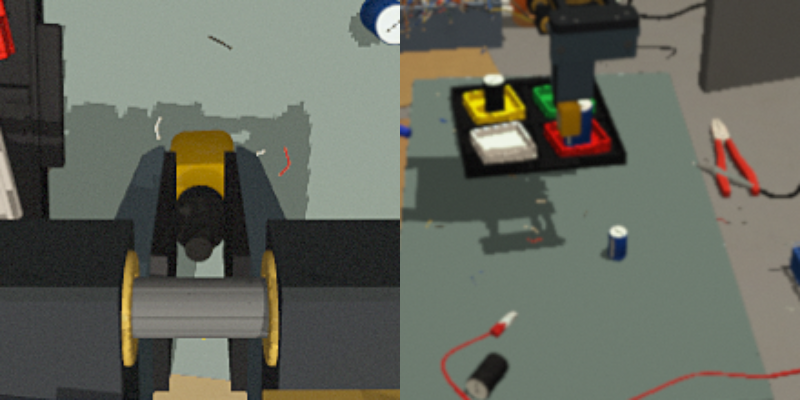

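Bottle held upright by its cap; the black cap stands in yellow. Carry on over the white cup.

```bash
python3 -m pendant '[{"xyz":[-0.04,0.016,0],"roll":0,"jaw":1},{"xyz":[-0.085,0.033,0],"roll":0,"jaw":1},{"xyz":[-0.115,0.045,0],"roll":0,"jaw":1},{"xyz":[-0.123,0.048,0.01],"roll":0,"jaw":1},{"xyz":[-0.123,0.048,0.03],"roll":0,"jaw":1},{"xyz":[-0.123,0.048,0.05],"roll":0,"jaw":1},{"xyz":[-0.123,0.048,0.06],"roll":0,"jaw":1},{"xyz":[-0.123,0.048,0.06],"roll":0,"jaw":1}]'
python3 -c "
from h import *
delta((449.5,121.5,17.3))"
```

```text
time_s: 23.4
ee_pos: [450.6, 119.5, 48.5]
ee_rot: [179.9, -0.0, -82.1]
force: [-0.1, 0.0, -0.4]
gripper_width: 13.1
t 23.4 at [450.6 119.5  48.5] rpy [179.9  -0.  -82.1] w 13.1 F [-0.1  0.  -0.4]
delta mm [-2.1  0.8 31.2] roll None
```

```bash
python3 -m pendant '[{"xyz":[-0.002,0.001,0.012],"roll":0,"jaw":1},{"xyz":[-0.002,0.001,0.022],"roll":0,"jaw":1},{"xyz":[-0.002,0.001,0.027],"roll":0,"jaw":1},{"xyz":[-0.002,0.001,0.029],"roll":0,"jaw":1},{"xyz":[-0.002,0.001,0.03],"roll":0,"jaw":1},{"xyz":[-0.002,0.001,0.031],"roll":0,"jaw":1},{"xyz":[-0.002,0.001,0.0315],"roll":0,"jaw":1},{"xyz":[-0.002,0.001,0.0315],"roll":0,"jaw":1}]'
python3 -c "
from h import *
look('s14','side');delta((449.5,121.5,17.3))
q=cv2.imread('pics/s14.png')[170:270,240:370]
cv2.imwrite('pics/s14c.png',cv2.resize(q,None,fx=5,fy=5,interpolation=cv2.INTER_CUBIC))"
```

```text
time_s: 24.4
ee_pos: [449.2, 122.2, 17.8]
ee_rot: [-180.0, -0.0, -82.0]
force: [-0.7, 0.4, 0.0]
gripper_width: 13.0
t 24.45 at [449.1 122.2  17.8] rpy [-180.   -0.  -82.] w 13.0 F [ 0.2  0.3 -0.1]
delta mm [ 0.7 -0.3  0.5] roll None
```

View pics/s14c.png

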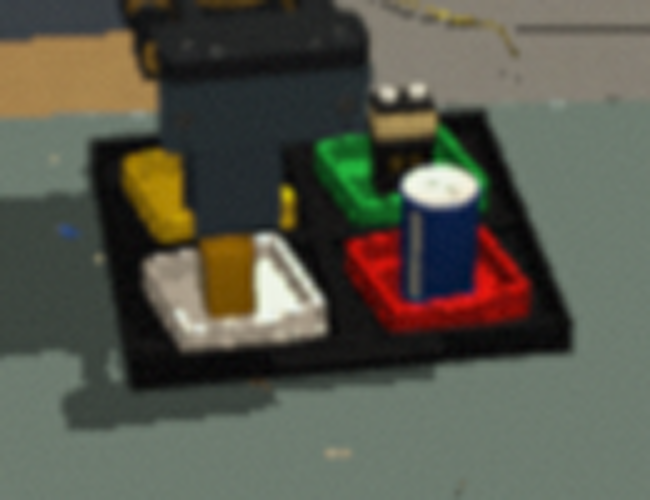

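Bottle stands within the white cup, battery in green, big blue in red. Press down 1.5 mm more, then release.

```bash
python3 -m pendant '[{"xyz":[0,0,0.0005],"roll":0,"jaw":1},{"xyz":[0,0,0.001],"roll":0,"jaw":1},{"xyz":[0,0,0.0015],"roll":0,"jaw":1},{"xyz":[0,0,0.0015],"roll":0,"jaw":1},{"xyz":[0,0,0.0015],"roll":0,"jaw":1},{"xyz":[0,0,0.0015],"roll":0,"jaw":1},{"xyz":[0,0,0.0015],"roll":0,"jaw":1},{"xyz":[0,0,0.0015],"roll":0,"jaw":1}]'
```

```text
time_s: 25.45
ee_pos: [449.7, 122.1, 17.2]
ee_rot: [-179.9, -0.0, -82.0]
force: [-0.4, -2.3, 7.7]
gripper_width: 12.7
```

```bash
python3 -m pendant '[{"xyz":[0,0,0],"roll":0,"jaw":0.6},{"xyz":[0,0,0],"roll":0,"jaw":0.6},{"xyz":[0,0,0],"roll":0,"jaw":0.6},{"xyz":[0,0,0],"roll":0,"jaw":0.6},{"xyz":[0,0,0],"roll":0,"jaw":0.6},{"xyz":[0,0,-0.03],"roll":0,"jaw":0.6},{"xyz":[0,0,-0.08],"roll":0,"jaw":0.6},{"xyz":[0,0,-0.13],"roll":0,"jaw":0.6}]'
python3 -c "
from h import *
delta((560,-120,250))"
```

```text
time_s: 26.45
ee_pos: [448.7, 122.1, 147.4]
ee_rot: [180.0, -0.0, -82.0]
force: [1.3, -0.5, 0.4]
gripper_width: 36.4
t 26.45 at [448.7 122.1 147.4] rpy [180.  -0. -82.] w 36.4 F [ 1.3 -0.5  0.4]
delta mm [ 255.3  -76.4 -102.6] roll None
```

Contact reached (7.7 N) and released. Retreat and verify all numerically by depth (picture budget is used up).

```bash
python3 -m pendant '[{"xyz":[0,0.01,-0.05],"roll":0,"jaw":0.6},{"xyz":[0.02,0.02,-0.09],"roll":0,"jaw":0.6},{"xyz":[0.05,0.03,-0.11],"roll":0,"jaw":0.6},{"xyz":[0.09,0.03,-0.11],"roll":0,"jaw":0.6},{"xyz":[0.11,0.03,-0.11],"roll":0,"jaw":0.6},{"xyz":[0.12,0.03,-0.11],"roll":0,"jaw":0.6},{"xyz":[0.12,0.03,-0.11],"roll":0,"jaw":0.6},{"xyz":[0.12,0.03,-0.11],"roll":0,"jaw":0.6}]'
python3 - <<'E'
from h import *
for i in range(2): env.grab_frame("side")
s,p,d=look("w15"); S,ps,ds=look("s15","side"); print(s["ee_pos"],s["qvel"].round(1))
def cloud(n,d,s):
    v,u=np.mgrid[0:480,0:640]; o,r=ray(n,np.c_[u.ravel(),v.ravel()],s); return o+r*d.ravel()[:,None],d.ravel()>0
for n,dd in(("wrist",d),("side",ds)):
    P,ok=cloud(n,dd,s)
    for nm,(x,y),b in (("big/red",(532.7,129),11),("black/yel",(441,204),11),("batt/green",(524.4,212.5),11),("flux/white",(449.4,121),11),("small",(553,-70),4),("lying",(425,-236),4)):
        m=ok&(np.hypot(P[:,0]-x,P[:,1]-y)<36)&(P[:,2]>b+(14 if b>5 else 12))
        if m.sum()<10: print(n,nm,"few",m.sum());continue
        Q=P[m]; top=np.percentile(Q[:,2],95); t=Q[Q[:,2]>top-3]
        e=(t.max(0)+t.min(0))/2
        print(n,nm,m.sum(),"top z",top.round(1),"top centre",e[:2].round(1),"spread",np.ptp(t[:,:2],axis=0).round(0),"off",(e[:2]-[x,y]).round(1))
E
```

```text
time_s: 27.45
ee_pos: [436.0, -0.2, 256.1]
ee_rot: [180.0, 0.0, -82.0]
force: [-0.2, -0.5, 0.2]
gripper_width: 36.9
[ 4.36003725e+02 -1.26542773e-01  2.56182874e+02] [ 0.  -0.   0.  -0.1 -0.1 -0.1]
wrist big/red 1069 top z 61.9 top centre [532.3 128.6] spread [32. 32.] off [-0.4 -0.4]
wrist black/yel 634 top z 53.7 top centre [441.  203.7] spread [25. 26.] off [-0.  -0.3]
wrist batt/green 763 top z 59.7 top centre [523.9 210.5] spread [26. 18.] off [-0.5 -2. ]
wrist flux/white 410 top z 72.6 top centre [447.1 120.2] spread [7. 7.] off [-2.3 -0.8]
wrist small 255 top z 35.0 top centre [554.8 -69.8] spread [16. 18.] off [1.8 0.2]
wrist lying 523 top z 27.2 top centre [ 424.9 -236.4] spread [27. 35.] off [-0.1 -0.4]
side big/red 343 top z 62.4 top centre [531.7 129.2] spread [31. 36.] off [-1.   0.2]
side black/yel 177 top z 54.3 top centre [440. 204.] spread [21. 25.] off [-1.  0.]
side batt/green 217 top z 59.9 top centre [523.1 209.7] spread [25. 22.] off [-1.3 -2.8]
side flux/white 203 top z 70.0 top centre [445.6 120.2] spread [ 6. 10.] off [-3.8 -0.8]
side small 131 top z 34.9 top centre [553.9 -69.3] spread [16. 21.] off [0.9 0.7]
side lying 273 top z 26.8 top centre [ 424.9 -236.6] spread [26. 34.] off [-0.1 -0.6]
```

```bash
python3 -c "
from workcell import env
print(env.job_done())"
```

```text
the job is handed in; nothing more can be done
None
```

All four kit parts are standing in their cups: the large blue capacitor in red, the upright black one in yellow, the battery in green and the flux bottle in white. I handed the job in at about 28 s of the 99 s; no verdict is reported.

- **Last checks:** depth from the wrist and side cameras puts each part's top within 4 mm of its estimated cup centre, with its height within 1.5 mm. The side camera gives the flux bottle's top as 70 mm against 73 mm expected; the wrist camera gives 72.6 mm. All four look upright and released. The two look-alikes are within 2 mm of where I first measured them, and the arm is clear. This final check was by numbers only, because I had used up the picture allowance.
- **What disagreed:**
  - The fingertips sit about 36 mm behind the reported TCP, so the first grasp of the large blue capacitor closed above it without touching. I measured the offset and used it for every later pick.
  - The cups are turned about 10° from the caddy, which made no difference to the fit.
  - The first two estimates of the flux bottle's position differed by 8 mm; a closer look settled it.

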